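# Set the hub bearing of a wheel in the axle stand

### The arm

A 6-joint arm with a two-finger parallel gripper is mounted at the origin on the work surface. World frame = base frame: x ahead of the robot, y to its left, z up, the work surface at z = 0. Lengths are in mm, angles in rad, forces in N, time in s.
With the tool pointing down it reaches from about 275 to 750 mm from the base axis. Payload 10.2 kg.
Tool frame: the origin (TCP) lies midway between the tips of the shut fingers; the grasp point (between the pads) lies 19 mm behind it; z points along the fingers, y is the line along which they close (so a half turn about z gives the same grasp; the last joint's range is limited). The gripper opens to 85 mm and grips with 20 to 120 N. Pads are 22 mm wide; open, the fingers measure 114 mm over their backs; the gripper's body (76 mm by 85 mm) begins 54 mm behind the grasp point. The pads swing forward as they close: fully open they stand 13 mm farther back than shut.
Start: joints at [1.111, 0.313, 1.498, -0, 1.331, -0.223], TCP at [123.174, 510.352, 231.294] pointing down, gripper open.
Joint ranges: [-2.94, 2.94], [-0.97, 2.17], [0.19, 2.56], [-1.23, 4.37], [0.02, 3.11], [-2.88, 2.88]. Speed limits (rad/s): [2.39, 2.39, 3.01, 3.14, 3.14, 3.14].

### API

Orientations are given as a unit quaternion [w, x, y, z].
In Python, from rig import ctrl gives the robot as it stands.
- The arm moves only by the tool send_rows, never from a script. Its argument "targets" is a list of rows, each a list of 7 numbers: the closure, from -1 (fully open) to 1 (shut), so that 0 is half open, then the shift along the tool's x, y, z in m, then the turn, a rotation vector about the tool's x, y, z in rad. In form: [[claw, dx, dy, dz, ax, ay, az], ...]. A call has exactly 10 rows; each row shifts and turns the commanded pose from where the row before left it, along the tool's axes as they then stand; what a row does not reach is not made up. A row lasts 1/8 s, in which the tool goes at most 62.5 mm and 10.7 degrees, less where a joint would pass 70% of its speed; a pose out of reach is approached as far as the arm can. A call with a gripper value outside its range is refused whole. The fingers move at their own pace and stop on an object; "squeeze" is the grip in N (left out, the last holds). Time passes only in rows, so rows that do not move let the fingers close, or fill a call up. It gives the time, the measured TCP pose, the force, the opening and the grip force at its end, in the units of the state.
- ctrl.sense(): the state, without advancing time (a new reading comes with each control period).
- ctrl.capture(name): name is "side" or "top"; returns a dict with "img" (384x512x3 uint8, red, green, blue), "camera_matrix" (3x3 intrinsics, pixels), "k1" (the pictures are not rectified: a ray, as slopes to the right and down, at radius r is drawn at 1 + k1 r^2 times it, then the intrinsics apply), "R" (3x3) and "t" (3): a world point X has camera coordinates R X + t. Camera axes: x right, y down, z forward; pixel columns grow to the right and rows downward; lengths in mm; the calibration is good to about 2 mm. A picture is of the moment at which its call begins. There is no depth.
- ctrl.finish_job(): hands the job in; it is judged then, once.
Trained networks look in a picture, given as the dict that the camera call returned (one of the last four; its "shot" number tells which), for a name from the list of things; names that differ only in an ending like _2 or _b are one class to them, and where a whole thing is asked for, a point or a joint stands for the part that bears it (a point fixed in the world has none). Each returns a list of dicts, best first, with "score" (0 to 1); they miss things now and then, are a little off and sometimes report something else, mostly with a low value. They report only what shows in the picture. A call takes as long as a camera call.
- ctrl.boxes_of(query, picture): "extent" ([left, top, width, height] in pixels, round what is visible of it).
- ctrl.landmark_of(query, picture): "point" ([column, row] in pixels: a listed point, or the origin of a listed thing).
The state is a dict: "time_s": time; "joints": joint angles; "dq": joint speeds; "tau": joint torques, N m; "eef_pos": TCP position; "ee_rot": TCP orientation; "force": force on the tool from outside, world axes, zero at the start; "wrist_torque": the same for the moment, N m; "grip_width": opening from 0.0 (shut) to 1.0 (fully open); "grip_force": force on a finger pad.
Only numpy, scipy, OpenCV 4.12 (cv2) and the standard library are available. Lean on these libraries where they do the work, as an engineer would, in place of code of your own. Each camera call takes 0.05 s, during which the arm holds its last target. There are 200 camera calls.

### The job

The wheel in the blue axle stand has side play in its hub bearing: rock it gently on its axle at the top of the tyre, first against the stop on the spanner's side and then against the stop on the other side, to feel how much. Then draw the orange cone spanner down towards the robot until the play is just gone and the bearing lightly nipped, let go of it as set, and rock the wheel once more towards the spanner and away to make sure that it no longer knocks. Never force the bearing, by hard rocking or overtightening, and do not disturb the things lying round the stand.

Things in the scene. Friction and masses are not known exactly. Their poses are not given: they have to be found in the camera images.
- stand: Blue steel axle stand, fixed. Origin: centre of the underside of its 200 x 180 x 12 mm base plate, on the table; z up; y along the wheel's axle, +y on the spanner's side. The axle lies 130 mm above the origin, parallel to y. At y = +-74 mm stand upright plates 54 mm wide (x), 8 mm thick, 150 mm high; 24 mm axle nuts reach to y = +-87 mm.
- wheel: Wheel of 200 mm diameter, 0.75 kg: black tyre 30 mm wide with flat sides, white rim, black notched disc on the side away from the spanner; hub and disc stand proud only inside 64 mm radius. Origin: its centre, on the axle. Spins freely about the axle. Rock it at its top with fingers straddling the tyre loosely from above, or pushing from either side: a tight pinch hinders the lean.
- tyre_top (a point): Topmost point of the tyre, mid-width, 100 mm above the axle and 230 mm above the table. It moves along the stand's y as the wheel rocks. Forces in joint rock are meant here: a push of 3 to 8 N against the stop is a proper feel; 15 N and more harms the bearing.
- rock (a joint): Lean of the wheel on its axle about the stand's x, rad; 0 upright, + = top towards the stand's +y (spanner); 0.01 rad = 1 mm at the tyre top. Play is equal on both sides, varies (some 0.012 to 0.045 rad each way), moves at 0.3 N and stays where left. At its end the bearing yields 0.0017 rad per N of push. With the play gone, 5 N leans it 0.009 rad or less.
- spanner (a joint): Spanner angle about the axle, rad: 0 upright, + = over towards the stand's -x (robot) and down, pi/2 level, 2.1 limit. Each 0.1 rad takes 0.004 rad off the play each way (0.4 mm at the tyre top). Right: 0.05 to 0.20 rad beyond where the play vanishes; more binds the bearing, though not felt at the spanner. Friction 0.25 N m (2 N at the grip); stays where left, can be turned back.
- spanner_grip (a point): Point in the spanner's orange grip, 115 mm from the axle, at y = +50 mm of the stand. The grip is a bar 18 mm wide (in the plane of turning), 10 mm thick (along the stand's y), from 63 to 133 mm from the axle; then a steel neck 13 x 5 mm. The tyre's side is 30 mm from it. Press its upper (+x) edge with shut fingers squarely over it, or pinch it.
- mallet: Bystander: mallet lying flat, black rubber head 64 mm in diameter and 95 mm long, wooden handle 28 mm thick reaching 270 mm from the head's centre along its -x. Origin: under the head's centre, on the table.
- cover: Bystander: loose black stamped disc lying flat, 124 mm in diameter, 4 mm thick (8 mm at the middle), notched at its +x. Origin: centre of its underside, on the table.
- clamp: Bystander: small black collar clamp standing on the table, 34 mm in diameter, 24 mm high, an ear to its +x reaching 29 mm from its axis. Origin: centre of its underside.

How it is judged:
By the outcome, as a careful person would: the job done as asked, in the order asked, and still so for the second after the job is handed in, with the robot touching nothing.
It also fails if it takes over 64 s, if anything falls off the work surface, if the arm or the gripper's body presses on something with over 40 N, if the wrist force passes 120 N, or if a joint passes its speed limit or range.

## Working session

There is one attempt and no reset: what is moved stays moved. The work goes in short steps, Python scripts to look and compute and a tool call to move; the robot and the scene stay as the last step left them, time stands still between calls to the robot, and variables do not carry over. Pictures are saved under pics/ and viewed, at most 10 in all, crops included, and the job is handed in when it is done.

Besides the shell and the picture viewer there is one more tool, called as a command line: name --pt "numbers of a row" for each row, then --argument value for the rest. send_rows: Moves the arm, as the interface text tells. Its arguments: {"type":"object","properties":{"targets":{"type":"array"},"squeeze":{"type":"number"}},"required":["targets"]}

```bash
mkdir -p pics; ls; cat > h.py <<'E'
import numpy as np, cv2
from rig import ctrl
from scipy.optimize import least_squares
def proj(c,X):
    p=np.atleast_2d(X)@np.array(c["R"]).T+np.array(c["t"]); s=p[:,:2]/p[:,2:]
    s=s*(1+c["k1"]*(s**2).sum(1,keepdims=True)); K=np.array(c["camera_matrix"])
    return s@K[:2,:2].T+K[:2,2]
def tri(cs,uv,x0=(450,0,100)):
    r=least_squares(lambda X:np.concatenate([proj(c,X)[0]-u for c,u in zip(cs,uv)]),x0)
    return r.x,np.sqrt(2*r.cost)
def save(c,n): cv2.imwrite(f"pics/{n}.png",c["img"][:,:,::-1])
E
cat > a.py <<'E'
from h import *
cs=[ctrl.capture(n) for n in("side","top")]
for c,n in zip(cs,("side","top")): save(c,n+"0")
for q in["stand","wheel","tyre_top","spanner_grip","mallet","cover","clamp"]:
    L=[ctrl.landmark_of(q,c) for c in cs]
    print(q,[[(np.round(d["point"],1).tolist(),round(d["score"],2)) for d in l[:2]] for l in L])
    if all(L): x,r=tri(cs,[np.array(l[0]["point"]) for l in L]); print("   ",x.round(1),r.round(2))
for c in cs: print("cam",(-np.array(c["R"]).T@c["t"]).round())
s=ctrl.sense(); print({k:np.round(v,3).tolist() for k,v in s.items()})
E
python3 a.py; python3 -c "
import cv2,numpy as np
a=[cv2.imread(f'pics/{n}0.png') for n in('side','top')]
"
```

```text
pics
stand [[([246.2, 280.7], 0.6)], [([293.0, 222.3], 0.86)]]
    [588.1 -62.4   6.3] 5.01
wheel [[([241.4, 236.9], 0.85), ([241.5, 281.3], 0.7)], [([289.9, 210.9], 0.91)]]
    [593.  -45.9 124.5] 2.87
tyre_top [[([234.6, 196.2], 0.77)], [([294.8, 213.5], 0.8)]]
    [581.  -50.6 233.4] 0.77
spanner_grip [[([219.1, 177.3], 0.79)], [([271.0, 226.0], 0.59)]]
    [551.2   9.6 239.4] 0.43
mallet [[([258.7, 210.4], 0.57)], [([201.6, 199.4], 0.73)]]
    [648.3 216.  -14.9] 0.8
cover [[], [([374.9, 233.5], 0.84)]]
clamp [[([226.5, 329.6], 0.87)], [([334.7, 231.1], 0.43)]]
    [ 548.1 -187.3   11.6] 0.71
cam [ 573. -641.  659.]
cam [ 480.   42. 1399.]
{'time_s': 0.8, 'joints': [1.111, 0.313, 1.498, 0.0, 1.331, -0.223], 'dq': [0.0, 0.001, -0.001, -0.0, -0.001, 0.0], 'tau': [0.0, -41.212, -25.989, -0.0, 0.0, 0.0], 'eef_pos': [123.173, 510.354, 231.296], 'ee_rot': [-0.0, 0.118, 0.993, 0.0], 'force': [-0.059, -0.13, -0.195], 'wrist_torque': [0.01, -0.024, -0.002], 'grip_force': 0.0, 'grip_width': 1.0}
```

View pics/side0.png

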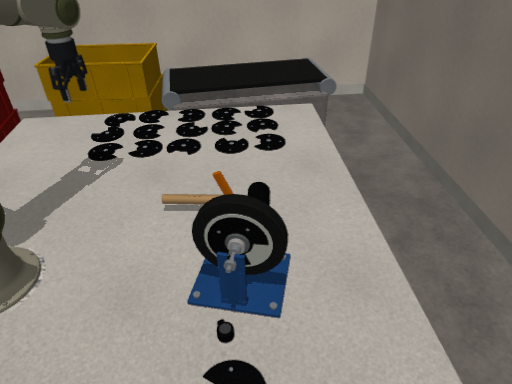

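View pics/top0.png

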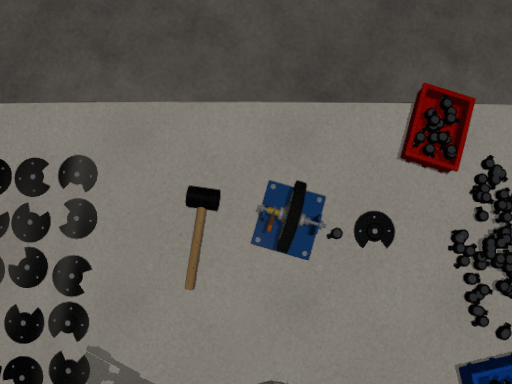

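The side view shows the wheel in the stand at about (240,236), the orange spanner running up to (218,175), the clamp at (225,331) and the cover at (234,375). The top view shows the stand at (290,220) with its axle slightly turned and its left (+y) end farther from the robot. The mallet is at (200,200).

```bash
cat > b.py <<'E'
from h import *
cs=[ctrl.capture(n) for n in("side","top")]
lm=lambda q:[np.array(ctrl.landmark_of(q,c)[0]["point"]) for c in cs]
tt,sg=lm("tyre_top"),lm("spanner_grip")
hsv=cv2.cvtColor(cs[1]["img"],cv2.COLOR_RGB2HSV)
m=cv2.inRange(hsv,(95,120,40),(130,255,255)); m[:150]=0;m[290:]=0;m[:,:230]=0;m[:,350:]=0
pts=cv2.findNonZero(m); box=cv2.boxPoints(cv2.minAreaRect(pts)); print(box.round(1))
# plate corners
def W(p,L):
    x,y,a=p; c,s=np.cos(a),np.sin(a); L=np.atleast_2d(L).astype(float)
    return np.c_[x+c*L[:,0]-s*L[:,1],y+s*L[:,0]+c*L[:,1],L[:,2]]
C=np.array([[sx*100,sy*90,12] for sx in(1,-1) for sy in(1,-1)])
def res(p):
    q=p[:3]; r=[]
    P=proj(cs[1],W(q,C))
    for u in P: r+=list(box[np.argmin(((box-u)**2).sum(1))]-u)
    for c,t,g in zip(cs,tt,sg):
        r+=list(.5*(proj(c,W(q,[0,0,230]))[0]-t))
        r+=list(.7*(proj(c,W(q,[-115*np.sin(p[3]),50,130+115*np.cos(p[3])]))[0]-g))
    return np.array(r)
o=least_squares(res,[588,-53,-.2,.3],x_scale=[10,10,.1,.1],loss="soft_l1")
print(o.x.round(3),res(o.x).round(1))
p=o.x
for k,L in dict(top=[0,0,230],grip=[-115*np.sin(p[3]),50,130+115*np.cos(p[3])],wheel=[0,0,130]).items():
    print(k,W(p,L).round(1),[proj(c,W(p,L))[0].round(1).tolist() for c in cs])
ims=[]
for c,(u0,v0),s in((cs[0],(170,160),3),(cs[1],(235,165),4)):
    im=cv2.resize(c["img"][v0:v0+160,u0:u0+130] if s==3 else c["img"][v0:v0+120,u0:u0+100],None,fx=s,fy=s,interpolation=2)[:,:,::-1].copy()
    th=np.linspace(0,6.28,60)
    lines=[C[[0,1,3,2,0]],np.c_[100*np.cos(th),0*th+15,130+100*np.sin(th)],np.c_[100*np.cos(th),0*th-15,130+100*np.sin(th)],
      [[-r*np.sin(p[3]),50,130+r*np.cos(p[3])] for r in(0,63,133)],[[0,87,130],[0,-87,130]]]
    for l in lines:
        cv2.polylines(im,[((proj(c,W(p,l))-(u0,v0)+.5)*s).round().astype(int)],False,(0,255,255),1)
    ims.append(cv2.resize(im,(400,480)))
cv2.imwrite("pics/fit1.png",np.hstack(ims))
E
python3 b.py
```

```text
[[250.6 243.3]
 [268.7 180.2]
 [326.9 196.8]
 [308.9 260. ]]
[ 5.83112e+02 -5.01160e+01 -2.77000e-01  4.13000e-01] [-0.5  0.3  0.4  0.6 -0.  -0.3 -0.1 -0.6 -0.2  0.8 -0.3  1.1 -0.2  0.2
 -1.9 -1.8]Traceback (most recent call last):
  File "b.py", line 25, in <module>
    print(k,W(p,L).round(1),[proj(c,W(p,L))[0].round(1).tolist() for c in cs])
            ~^^^^^
  File "b.py", line 10, in W
    x,y,a=p; c,s=np.cos(a),np.sin(a); L=np.atleast_2d(L).astype(float)
    ^^^^^
ValueError: too many values to unpack (expected 3)
```

```bash
sed -i 's/x,y,a=p; c/x,y,a=p[:3]; c/' b.py; python3 b.py
```

```text
[[250.6 243.3]
 [268.7 180.2]
 [326.9 196.8]
 [308.9 260. ]]
[ 5.82518e+02 -4.95910e+01 -2.77000e-01  4.39000e-01] [-0.3  0.1  0.6  0.4  0.2 -0.5  0.1 -0.9  1.   0.8 -0.3  2.2  0.3  0.5
 -0.8 -1.6]
top [[582.5 -49.6 230. ]] [[235.9, 197.2], [294.3, 213.6]]
grip [[549.2  11.9 234.1]] [[218.0, 179.0], [270.0, 226.6]]
wheel [[582.5 -49.6 130. ]] [[238.1, 236.2], [291.5, 216.8]]
```

View pics/fit1.png

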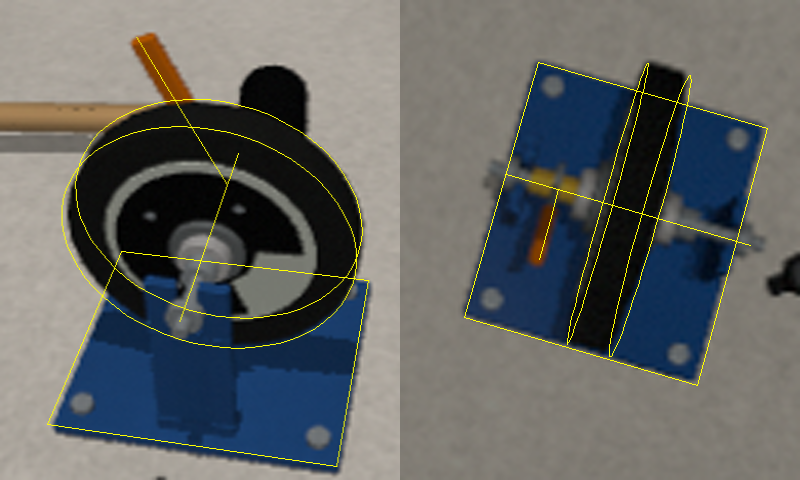

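The fit is within about 3 mm. The stand is at (582.5, -49.6) with yaw -0.277, and the spanner angle is about 0.44. Next I move above the tyre with the fingers half open.

send_rows --pt "-0.1 -0.03 -0.022 -0.035 0 0 0.04" --pt "-0.1 -0.036 -0.0275 -0.035 0 0 0" --pt "-0.1 -0.036 -0.0275 -0.02 0 0 0" --pt "-0.1 -0.036 -0.0275 0 0 0 0" --pt "-0.1 -0.036 -0.0275 0 0 0 0" --pt "-0.1 -0.036 -0.0275 0 0 0 0" --pt "-0.1 -0.036 -0.0275 0 0 0 0" --pt "-0.1 -0.036 -0.0275 0 0 0 0" --pt "-0.1 -0.036 -0.0275 0 0 0 0" --pt "-0.1 -0.036 -0.0275 0 0 0 0" --squeeze 20

```text
time_s: 2.65
eef_pos: [391.9, 154.0, 321.5]
ee_rot: [0.0, 0.138, 0.99, 0.0]
force: [0.3, 0.0, 0.6]
grip_width: 0.549
grip_force: 0.0
```

```bash
cat > g.py <<'E'
import sys
from h import *
from scipy.spatial.transform import Rotation as Ro
# usage: g.py x y z (stand-frame goal, mm) yaw-aligned; prints shift in tool axes
P=np.array([582.5,-49.6,0]);A=-.277
S=Ro.from_euler("z",A)
s=ctrl.sense(); q=s["ee_rot"]; R=Ro.from_quat([q[1],q[2],q[3],q[0]])
e=np.array(s["eef_pos"]); l=S.inv().apply(e-P)
print("t",round(s["time_s"],2),"eef",e.round(1),"stand",l.round(2),"yawerr",np.round((S.inv()*R).as_matrix()[:,1],3),"w",round(s["grip_width"],4),"gf",s["grip_force"])
print("F stand",S.inv().apply(s["force"]).round(2),"M",S.inv().apply(s["wrist_torque"]).round(3))
if len(sys.argv)>3: print("tool shift",R.inv().apply(S.apply(np.array(sys.argv[1:4],float)-l)).round(1))
E
python3 g.py 0 0 300
```

```text
t 2.65 eef [391.9 154.  321.5] stand [-239.    143.68  321.46] yawerr [-0.  1.  0.] w 0.5487 gf 0.0
F stand [0.3  0.12 0.62] M [ 0.009 -0.016  0.012]
tool shift [-239.  -143.7   21.5]
```

send_rows --pt "-0.1 -0.034 -0.0205 0.005 0 0 0" --pt "-0.1 -0.034 -0.0205 0.0055 0 0 0" --pt "-0.1 -0.034 -0.0205 0.006 0 0 0" --pt "-0.1 -0.034 -0.0205 0.005 0 0 0" --pt "-0.1 -0.034 -0.0205 0 0 0 0" --pt "-0.1 -0.034 -0.0205 0 0 0 0" --pt "-0.1 -0.03 -0.0165 0 0 0 0" --pt "-0.1 0 0 0 0 0 0" --pt "-0.1 0 0 0 0 0 0" --pt "-0.1 0 0 0 0 0 0"

```text
time_s: 3.9
eef_pos: [577.8, -42.1, 300.2]
ee_rot: [0.0, 0.138, 0.99, 0.0]
force: [-0.3, 0.5, 0.8]
grip_width: 0.549
grip_force: 0.0
```

```bash
python3 g.py 0 0 250; cat > c.py <<'E'
import sys
from h import *
n=sys.argv[1]
cs=[ctrl.capture(k) for k in("side","top")]
a=cv2.resize(cs[0]["img"][100:260,170:303],(400,480),interpolation=2);b=cv2.resize(cs[1]["img"][150:270,235:335],(400,480),interpolation=2)
cv2.imwrite(f"pics/{n}.png",np.hstack([a,b])[:,:,::-1])
for q in("tyre_top","spanner_grip"):
    L=[ctrl.landmark_of(q,c) for c in cs]; print(q,[[np.round(d["point"],1).tolist() for d in l[:1]] for l in L])
E
python3 c.py over
```

```text
t 3.9 eef [577.8 -42.1 300.2] stand [ -6.57   5.91 300.19] yawerr [-0.001  1.     0.   ] w 0.5489 gf 0.0
F stand [-0.42  0.38  0.79] M [-0.002  0.006  0.041]
tool shift [-6.5 -5.9 50.2]
tyre_top [[], [[294.0, 213.3]]]
spanner_grip [[[219.7, 177.7]], []]
```

View pics/over.png

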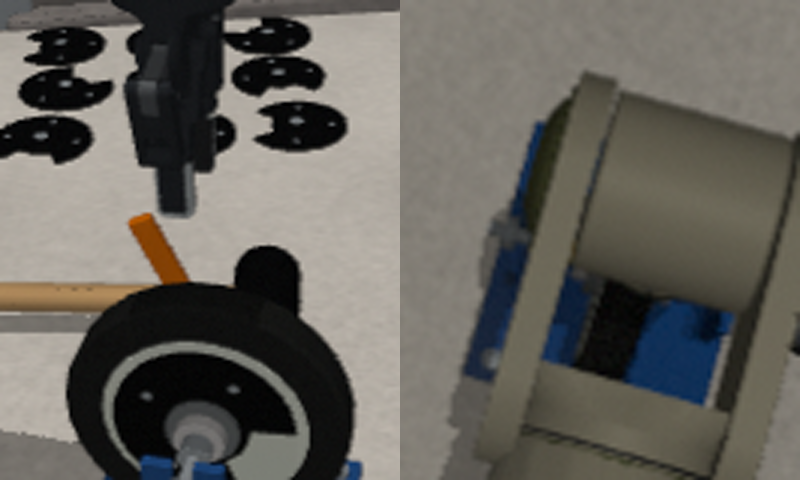

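The gripper stands over the tyre, with its tips at about (177,210) in the left half and the tyre crown below at about (210,285). I go down to straddle it.

send_rows --pt "-0.2 -0.0065 -0.006 0.015 0 0 0" --pt "-0.2 0 0 0.02 0 0 0" --pt "-0.2 0 0 0.015 0 0 0" --pt "-0.2 0 0 0.01 0 0 0" --pt "-0.2 0 0 0.008 0 0 0" --pt "-0.2 0 0 0.008 0 0 0" --pt "-0.2 0 0 0.008 0 0 0" --pt "-0.2 0 0 0.008 0 0 0" --pt "-0.2 0 0 0 0 0 0" --pt "-0.2 0 0 0 0 0 0"

```text
time_s: 5.45
eef_pos: [582.9, -50.4, 208.1]
ee_rot: [0.0, 0.138, 0.99, -0.0]
force: [-0.2, -0.5, 0.4]
grip_width: 0.602
grip_force: 0.0
```

```bash
python3 g.py 0 0 207; python3 c.py strad
```

```text
t 5.45 eef [582.9 -50.4 208.1] stand [  0.65  -0.67 208.08] yawerr [-0.  1.  0.] w 0.6015 gf 0.0
F stand [-0.05 -0.5   0.39] M [-0.001  0.019 -0.014]
tool shift [0.6 0.7 1.1]
tyre_top [[[236.4, 196.1]], [[293.2, 213.1]]]
spanner_grip [[[222.4, 177.0]], [[200.8, 199.4]]]
```

View pics/strad.png

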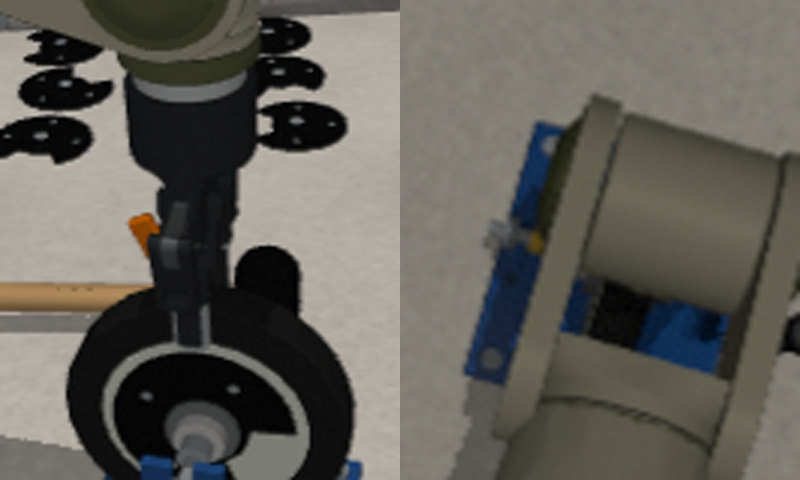

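The fingers straddle the tyre, with the near finger's tip at about (193,345) and the crown at row 285. Now I push gently towards +y.

send_rows --pt "-0.2 0.0005 0.002 -0.004 0 0 0" --pt "-0.2 0 0.002 0 0 0 0" --pt "-0.2 0 0.002 0 0 0 0" --pt "-0.2 0 0.001 0 0 0 0" --pt "-0.2 0 0.0005 0 0 0 0" --pt "-0.2 0 0.0005 0 0 0 0" --pt "-0.2 0 0.0005 0 0 0 0" --pt "-0.2 0 0.0005 0 0 0 0" --pt "-0.2 0 0 0 0 0 0" --pt "-0.2 0 0 0 0 0 0"

```text
time_s: 7.0
eef_pos: [584.8, -41.6, 211.8]
ee_rot: [0.0, 0.138, 0.99, -0.0]
force: [-0.2, 0.6, 0.3]
grip_width: 0.597
grip_force: 0.0
```

```bash
python3 g.py
```

```text
t 7.0 eef [584.8 -41.6 211.8] stand [ -0.     8.31 211.8 ] yawerr [-0.  1. -0.] w 0.5974 gf 0.0
F stand [-0.37  0.53  0.27] M [ 0.013  0.015 -0.026]
```

send_rows --pt "-0.2 0 0.0002 0 0 0 0" --pt "-0.2 0 0.0002 0 0 0 0" --pt "-0.2 0 0.0002 0 0 0 0" --pt "-0.2 0 0.0002 0 0 0 0" --pt "-0.2 0 0.0002 0 0 0 0" --pt "-0.2 0 0.0002 0 0 0 0" --pt "-0.2 0 0 0 0 0 0" --pt "-0.2 0 0 0 0 0 0" --pt "-0.2 0 0 0 0 0 0" --pt "-0.2 0 0 0 0 0 0"

```text
time_s: 8.25
eef_pos: [585.1, -40.4, 211.8]
ee_rot: [0.0, 0.138, 0.99, 0.0]
force: [-0.0, 0.2, -0.5]
grip_width: 0.599
grip_force: 0.0
```

```bash
python3 g.py
```

```text
t 8.25 eef [585.1 -40.4 211.8] stand [-1.0000e-02  9.5400e+00  2.1181e+02] yawerr [-0.  1.  0.] w 0.5985 gf 0.0
F stand [-0.07  0.2  -0.5 ] M [-0.031  0.063 -0.034]
```

send_rows --pt "-0.2 0 0.0002 0 0 0 0" --pt "-0.2 0 0.0002 0 0 0 0" --pt "-0.2 0 0.0002 0 0 0 0" --pt "-0.2 0 0.0002 0 0 0 0" --pt "-0.2 0 0.0002 0 0 0 0" --pt "-0.2 0 0.0002 0 0 0 0" --pt "-0.2 0 0 0 0 0 0" --pt "-0.2 0 0 0 0 0 0" --pt "-0.2 0 0 0 0 0 0" --pt "-0.2 0 0 0 0 0 0"

```text
time_s: 9.5
eef_pos: [585.4, -39.3, 211.8]
ee_rot: [0.0, 0.138, 0.99, -0.0]
force: [-0.0, -0.1, 0.4]
grip_width: 0.601
grip_force: 0.0
```

```bash
python3 g.py
```

```text
t 9.5 eef [585.4 -39.3 211.8] stand [  0.    10.7  211.81] yawerr [-0.  1. -0.] w 0.6011 gf 0.0
F stand [-0.01 -0.08  0.41] M [-0.052  0.002 -0.032]
```

send_rows --pt "-0.2 0 0.0002 0 0 0 0" --pt "-0.2 0 0.0002 0 0 0 0" --pt "-0.2 0 0.0002 0 0 0 0" --pt "-0.2 0 0.0002 0 0 0 0" --pt "-0.2 0 0.0002 0 0 0 0" --pt "-0.2 0 0.0002 0 0 0 0" --pt "-0.2 0 0 0 0 0 0" --pt "-0.2 0 0 0 0 0 0" --pt "-0.2 0 0 0 0 0 0" --pt "-0.2 0 0 0 0 0 0"

```text
time_s: 10.75
eef_pos: [585.8, -38.1, 211.8]
ee_rot: [0.0, 0.138, 0.99, 0.0]
force: [0.4, -0.3, -0.2]
grip_width: 0.601
grip_force: 0.0
```

```bash
python3 g.py
```

```text
t 10.75 eef [585.8 -38.1 211.8] stand [-1.0000e-02  1.1930e+01  2.1182e+02] yawerr [-0.  1.  0.] w 0.6005 gf 0.0
F stand [ 0.45 -0.22 -0.22] M [-0.048  0.002  0.006]
```

send_rows --pt "-0.2 0 0.0002 0 0 0 0" --pt "-0.2 0 0.0002 0 0 0 0" --pt "-0.2 0 0.0002 0 0 0 0" --pt "-0.2 0 0.0002 0 0 0 0" --pt "-0.2 0 0.0002 0 0 0 0" --pt "-0.2 0 0.0002 0 0 0 0" --pt "-0.2 0 0 0 0 0 0" --pt "-0.2 0 0 0 0 0 0" --pt "-0.2 0 0 0 0 0 0" --pt "-0.2 0 0 0 0 0 0"

```text
time_s: 12.0
eef_pos: [586.1, -37.0, 211.8]
ee_rot: [0.0, 0.138, 0.99, -0.0]
force: [0.1, -0.6, -0.5]
grip_width: 0.605
grip_force: 0.2
```

```bash
python3 g.py
```

```text
t 12.0 eef [586.1 -37.  211.8] stand [1.000e-02 1.310e+01 2.118e+02] yawerr [-0.  1. -0.] w 0.605 gf 0.17951886635273695
F stand [ 0.27 -0.58 -0.48] M [-0.056 -0.016 -0.002]
```

send_rows --pt "-0.2 0 0.0002 0 0 0 0" --pt "-0.2 0 0.0002 0 0 0 0" --pt "-0.2 0 0.0002 0 0 0 0" --pt "-0.2 0 0.0002 0 0 0 0" --pt "-0.2 0 0.0002 0 0 0 0" --pt "-0.2 0 0 0 0 0 0" --pt "-0.2 0 0 0 0 0 0" --pt "-0.2 0 0 0 0 0 0" --pt "-0.2 0 0 0 0 0 0" --pt "-0.2 0 0 0 0 0 0"

```text
time_s: 13.25
eef_pos: [586.4, -36.0, 211.8]
ee_rot: [-0.0, 0.138, 0.99, -0.0]
force: [-0.9, -0.6, -0.8]
grip_width: 0.599
grip_force: 0.1
```

```bash
python3 g.py
```

```text
t 13.25 eef [586.4 -36.  211.8] stand [-1.0000e-02  1.4130e+01  2.1179e+02] yawerr [-0.  1. -0.] w 0.5987 gf 0.10130591690540314
F stand [-0.71 -0.82 -0.77] M [-0.033 -0.036 -0.001]
```

send_rows --pt "-0.2 0 0.0002 0 0 0 0" --pt "-0.2 0 0.0002 0 0 0 0" --pt "-0.2 0 0.0002 0 0 0 0" --pt "-0.2 0 0.0002 0 0 0 0" --pt "-0.2 0 0.0002 0 0 0 0" --pt "-0.2 0 0 0 0 0 0" --pt "-0.2 0 0 0 0 0 0" --pt "-0.2 0 0 0 0 0 0" --pt "-0.2 0 0 0 0 0 0" --pt "-0.2 0 0 0 0 0 0"

```text
time_s: 14.5
eef_pos: [586.6, -35.0, 211.8]
ee_rot: [-0.0, 0.138, 0.99, 0.0]
force: [0.6, 0.2, -0.0]
grip_width: 0.603
grip_force: 0.1
```

```bash
python3 g.py
```

```text
t 14.5 eef [586.6 -35.  211.8] stand [-1.0000e-02  1.5150e+01  2.1179e+02] yawerr [-0.  1.  0.] w 0.6028 gf 0.11155034182593226
F stand [ 0.57  0.33 -0.02] M [-0.026 -0.043  0.019]
```

send_rows --pt "-0.2 0 0.0002 0 0 0 0" --pt "-0.2 0 0.0002 0 0 0 0" --pt "-0.2 0 0.0002 0 0 0 0" --pt "-0.2 0 0.0002 0 0 0 0" --pt "-0.2 0 0.0002 0 0 0 0" --pt "-0.2 0 0 0 0 0 0" --pt "-0.2 0 0 0 0 0 0" --pt "-0.2 0 0 0 0 0 0" --pt "-0.2 0 0 0 0 0 0" --pt "-0.2 0 0 0 0 0 0"

```text
time_s: 15.75
eef_pos: [586.9, -34.2, 211.9]
ee_rot: [0.0, 0.138, 0.99, -0.0]
force: [-1.4, -2.5, 1.6]
grip_width: 0.598
grip_force: 1.2
```

```bash
python3 g.py
```

```text
t 15.75 eef [586.9 -34.2 211.9] stand [4.0000e-02 1.6060e+01 2.1187e+02] yawerr [-0.  1. -0.] w 0.5983 gf 1.1700374102656497
F stand [-0.68 -2.83  1.64] M [-0.435  0.023  0.009]
```

send_rows --pt "-0.2 0 0.0001 0 0 0 0" --pt "-0.2 0 0.0001 0 0 0 0" --pt "-0.2 0 0.0001 0 0 0 0" --pt "-0.2 0 0.0001 0 0 0 0" --pt "-0.2 0 0 0 0 0 0" --pt "-0.2 0 0 0 0 0 0" --pt "-0.2 0 0 0 0 0 0" --pt "-0.2 0 0 0 0 0 0" --pt "-0.2 0 0 0 0 0 0" --pt "-0.2 0 0 0 0 0 0"

```text
time_s: 17.0
eef_pos: [587.0, -33.7, 211.8]
ee_rot: [0.0, 0.138, 0.99, -0.0]
force: [-0.7, -3.5, 4.1]
grip_width: 0.595
grip_force: 2.0
```

```bash
python3 g.py
```

```text
t 17.0 eef [587.  -33.7 211.8] stand [2.0000e-02 1.6510e+01 2.1184e+02] yawerr [-0.  1. -0.] w 0.5955 gf 1.9559506326913834
F stand [ 0.25 -3.6   4.13] M [-0.716  0.021  0.029]
```

send_rows --pt "-0.2 0 0.0001 0 0 0 0" --pt "-0.2 0 0.0001 0 0 0 0" --pt "-0.2 0 0 0 0 0 0" --pt "-0.2 0 -0.003 0 0 0 0" --pt "-0.2 0 -0.006 0 0 0 0" --pt "-0.2 0 -0.006 0 0 0 0" --pt "-0.2 0 -0.005 0 0 0 0" --pt "-0.2 0 -0.002 0 0 0 0" --pt "-0.2 0 -0.0015 0 0 0 0" --pt "-0.2 0 -0.0015 0 0 0 0"

```text
time_s: 18.25
eef_pos: [580.2, -57.5, 211.9]
ee_rot: [0.0, 0.138, 0.99, 0.0]
force: [-0.1, 0.2, -0.3]
grip_width: 0.598
grip_force: 0.2
```

```bash
python3 g.py
```

```text
t 18.25 eef [580.2 -57.5 211.9] stand [ -0.    -8.23 211.88] yawerr [-0.  1.  0.] w 0.5984 gf 0.2094260137528181
F stand [-0.14  0.16 -0.34] M [ 0.088 -0.029 -0.031]
```

send_rows --pt "-0.2 0 -0.0004 0 0 0 0" --pt "-0.2 0 -0.0003 0 0 0 0" --pt "-0.2 0 -0.0002 0 0 0 0" --pt "-0.2 0 -0.0002 0 0 0 0" --pt "-0.2 0 -0.0001 0 0 0 0" --pt "-0.2 0 0 0 0 0 0" --pt "-0.2 0 0 0 0 0 0" --pt "-0.2 0 0 0 0 0 0" --pt "-0.2 0 0 0 0 0 0" --pt "-0.2 0 0 0 0 0 0"

```text
time_s: 19.5
eef_pos: [579.9, -58.7, 211.8]
ee_rot: [-0.0, 0.138, 0.99, -0.0]
force: [0.5, 0.6, 0.5]
grip_width: 0.602
grip_force: 0.2
```

```bash
python3 g.py
```

```text
t 19.5 eef [579.9 -58.7 211.8] stand [-2.0000e-02 -9.4800e+00  2.1179e+02] yawerr [-0.  1. -0.] w 0.6022 gf 0.18737310077995062
F stand [0.3  0.71 0.53] M [ 0.072 -0.009 -0.038]
```

send_rows --pt "-0.2 0 -0.0003 0 0 0 0" --pt "-0.2 0 -0.0003 0 0 0 0" --pt "-0.2 0 -0.0002 0 0 0 0" --pt "-0.2 0 -0.0002 0 0 0 0" --pt "-0.2 0 -0.0001 0 0 0 0" --pt "-0.2 0 0 0 0 0 0" --pt "-0.2 0 0 0 0 0 0" --pt "-0.2 0 0 0 0 0 0" --pt "-0.2 0 0 0 0 0 0" --pt "-0.2 0 0 0 0 0 0"

```text
time_s: 20.75
eef_pos: [579.6, -59.8, 211.8]
ee_rot: [0.0, 0.138, 0.99, -0.0]
force: [1.3, 1.1, 0.1]
grip_width: 0.601
grip_force: 0.1
```

```bash
python3 g.py
```

```text
t 20.75 eef [579.6 -59.8 211.8] stand [-1.0000e-02 -1.0570e+01  2.1179e+02] yawerr [-0.  1. -0.] w 0.6008 gf 0.14179627876728773
F stand [0.94 1.36 0.09] M [0.111 0.043 0.02 ]
```

send_rows --pt "-0.2 0 -0.0003 0 0 0 0" --pt "-0.2 0 -0.0002 0 0 0 0" --pt "-0.2 0 -0.0002 0 0 0 0" --pt "-0.2 0 -0.0002 0 0 0 0" --pt "-0.2 0 -0.0001 0 0 0 0" --pt "-0.2 0 0 0 0 0 0" --pt "-0.2 0 0 0 0 0 0" --pt "-0.2 0 0 0 0 0 0" --pt "-0.2 0 0 0 0 0 0" --pt "-0.2 0 0 0 0 0 0"

```text
time_s: 22.0
eef_pos: [579.4, -60.7, 211.8]
ee_rot: [0.0, 0.138, 0.99, 0.0]
force: [0.7, 2.4, 2.4]
grip_width: 0.602
grip_force: 1.1
```

```bash
python3 g.py
```

```text
t 22.0 eef [579.4 -60.7 211.8] stand [ 2.0000e-02 -1.1540e+01  2.1185e+02] yawerr [-0.  1.  0.] w 0.6021 gf 1.0667579993605614
F stand [-0.    2.5   2.45] M [ 0.41   0.057 -0.031]
```

send_rows --pt "-0.2 0 -0.0002 0 0 0 0" --pt "-0.2 0 -0.0002 0 0 0 0" --pt "-0.2 0 -0.0001 0 0 0 0" --pt "-0.2 0 0 0 0 0 0" --pt "-0.2 0 0.005 0 0 0 0" --pt "-0.2 0 0.005 0 0 0 0" --pt "-0.2 0 0.0044 0 0 0 0" --pt "0.1 0 0 0 0 0 0" --pt "0.25 0 0 0 0 0 0" --pt "0.35 0 0 0 0 0 0" --squeeze 20

```text
time_s: 23.25
eef_pos: [583.1, -47.5, 211.9]
ee_rot: [0.0, 0.138, 0.99, -0.0]
force: [0.2, 0.4, 1.0]
grip_width: 0.346
grip_force: 23.2
```

```bash
cat > w.py <<'E'
from h import *
L=[]
for i in range(7):
    s=ctrl.sense(); L.append([s["grip_width"],s["grip_force"],s["force"][1],s["wrist_torque"][0]]); ctrl.capture("side")
print(np.round(L,3)); print(np.mean(L[2:],0).round(4))
E
python3 w.py; python3 g.py
```

```text
[[ 3.4600e-01  2.3240e+01  4.0100e-01  5.7000e-02]
 [ 3.4700e-01  2.3229e+01 -2.9900e-01 -4.8000e-02]
 [ 3.4400e-01  2.3234e+01  3.4000e-01  8.0000e-03]
 [ 3.4800e-01  2.3246e+01  1.2430e+00 -4.6000e-02]
 [ 3.4600e-01  2.3257e+01 -1.3900e-01 -3.7000e-02]
 [ 3.4900e-01  2.3267e+01 -1.2000e-01 -6.6000e-02]
 [ 3.4900e-01  2.3278e+01 -1.2390e+00 -1.4500e-01]]
[ 3.47300e-01  2.32564e+01  1.70000e-02 -5.73000e-02]
t 23.6 eef [583.1 -47.5 211.9] stand [3.0000e-02 2.2400e+00 2.1186e+02] yawerr [-0.  1. -0.] w 0.3443 gf 23.28826904296875
F stand [ 0.1  -1.05  1.78] M [-0.165  0.059 -0.026]
```

send_rows --pt "-0.2 0 0 0 0 0 0" --pt "-0.2 0 0 0 0 0 0" --pt "-0.2 0 0 -0.02 0 0 0" --pt "-0.2 0 0 -0.03 0 0 0" --pt "-0.2 0 0 -0.03 0 0 0" --pt "0 0.017 0.017 0 0 0 0" --pt "0.36 0.017 0.017 0 0 0 0" --pt "0.36 0.015 0.016 0 0 0 0" --pt "0.36 0 0 0 0 0 0" --pt "0.36 0 0 0 0 0 0"

```text
time_s: 24.85
eef_pos: [549.9, 13.8, 291.8]
ee_rot: [0.0, 0.138, 0.99, -0.0]
force: [-0.5, 0.1, -0.1]
grip_width: 0.32
grip_force: 0.0
```

```bash
python3 g.py -49 52.3 215; cat > o.py <<'E'
from h import *
# orange bar axis in side picture -> angle, with stand y=52.3 plane, origin shifted
c=ctrl.capture("side"); save(c,"side_sp")
h=cv2.cvtColor(c["img"],cv2.COLOR_RGB2HSV); m=cv2.inRange(h,(5,170,90),(14,255,255))
m[:150]=0;m[260:]=0;m[:,:180]=0;m[:,300:]=0
p=cv2.findNonZero(m); print(len(p),p.reshape(-1,2).min(0),p.reshape(-1,2).max(0))
v=cv2.fitLine(p,cv2.DIST_HUBER,0,.01,.01).ravel(); print("img line",v.round(2))
S=lambda L:np.array([582.5+np.cos(.277)*L[0]+np.sin(.277)*L[1],-49.6-np.sin(.277)*L[0]+np.cos(.277)*L[1],L[2]])
tip=p.reshape(-1,2)[p.reshape(-1,2)[:,1].argsort()[:6]].mean(0); print("tip",tip)
for th in np.arange(.3,.6,.05):
    u=[proj(c,S([-r*np.sin(th),52.3,130+r*np.cos(th)]))[0] for r in(90,133)]
    d=u[1]-u[0]; n=np.array([-v[1],v[0]])
    print(round(th,2),"dist to line",[round(float(n@(q-v[2:])),2) for q in u],"end",u[1].round(1))
E
python3 o.py; python3 - <<'E'
import cv2
i=cv2.imread('pics/side_sp.png'); cv2.imwrite('pics/sp.png',cv2.resize(i[120:270,170:320],(600,600),interpolation=2))
E
```

```text
t 24.85 eef [549.9  13.8 291.8] stand [-48.72  52.09 291.76] yawerr [-0.  1. -0.] w 0.3199 gf 0.0
F stand [-0.55 -0.05 -0.09] M [-0.053 -0.033 -0.011]
tool shift [ 0.3  0.2 76.8]
163 [213 171] [231 193]
img line [  0.54   0.84 221.72 182.58]
tip [217.16666667 171.66666667]
0.3 dist to line [-4.25, -7.48] end [222.1 169.2]
0.35 dist to line [-2.38, -4.64] end [219.1 169.8]
0.4 dist to line [-0.51, -1.79] end [216.2 170.6]
0.45 dist to line [1.36, 1.04] end [213.4 171.5]
0.5 dist to line [3.22, 3.86] end [210.7 172.5]
0.55 dist to line [5.07, 6.65] end [208.2 173.7]
```

View pics/sp.png

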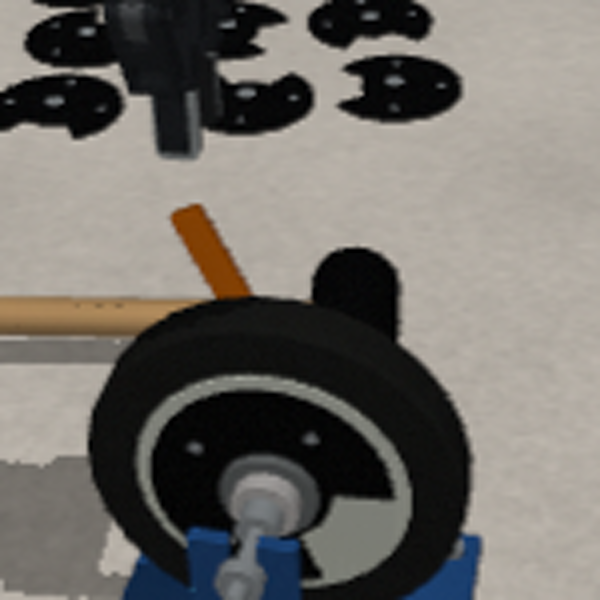

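The spanner grip shows at about (205,250) in the crop with the fingers right above it at (180,155). Its angle is about 0.42–0.43. I go down and pinch it.

send_rows --pt "0.36 -0.001 0 0.02 0 0 0" --pt "0.36 0 0 0.02 0 0 0" --pt "0.36 0 0 0.015 0 0 0" --pt "0.36 0 0 0.011 0 0 0" --pt "0.36 0 0 0.01 0 0 0" --pt "0.36 0 0 0 0 0 0" --pt "0.6 0 0 0 0 0 0" --pt "0.8 0 0 0 0 0 0" --pt "0.9 0 0 0 0 0 0" --pt "0.9 0 0 0 0 0 0"

```text
time_s: 26.15
eef_pos: [550.8, 13.8, 216.4]
ee_rot: [0.001, 0.138, 0.99, -0.0]
force: [-0.5, -0.9, 4.8]
grip_width: 0.114
grip_force: 21.8
```

```bash
python3 g.py
```

```text
t 26.15 eef [550.8  13.8 216.4] stand [-47.8   52.3  216.37] yawerr [-0.  1.  0.] w 0.1137 gf 21.823015809059143
F stand [-0.26 -1.03  4.81] M [-0.093  0.065  0.011]
```

The pinch holds, with a width of 9.7 mm on the 10 mm bar. The rocking gives a play of about 0.0297 rad each way, so the turn is 0.0297/0.04 + 0.125 ≈ 0.865 rad. I draw it down along the arc.

send_rows --pt "0.9 0.0089 0 0.0045 0 0 0" --pt "0.9 0.0085 0 0.0053 0 0 0" --pt "0.9 0.008 0 0.006 0 0 0" --pt "0.9 0.0075 0 0.0067 0 0 0" --pt "0.9 0.0069 0 0.0073 0 0 0" --pt "0.9 0.0062 0 0.0078 0 0 0" --pt "0.9 0.0055 0 0.0083 0 0 0" --pt "0.9 0.0048 0 0.0088 0 0 0" --pt "0.9 0.004 0 0.0092 0 0 0" --pt "0.9 0.0032 0 0.0095 0 0 0"

```text
time_s: 27.4
eef_pos: [489.0, 31.4, 141.7]
ee_rot: [-0.0, 0.138, 0.99, 0.0]
force: [-0.6, -0.2, 4.3]
grip_width: 0.114
grip_force: 22.2
```

```bash
python3 - <<'E'
from rig import ctrl
for i in range(6): ctrl.capture("side")
E
python3 g.py -111.2 52.3 143; python3 o.py | head -3
```

```text
t 27.7 eef [489.   31.3 141.8] stand [-112.1    52.28  141.79] yawerr [-0.  1. -0.] w 0.1152 gf 20.96483141183853
F stand [ 0.79  0.16 -3.86] M [ 0.057  0.107 -0.024]
tool shift [-0.9  0.  -1.2]
30 [198 201] [204 208]
img line [  0.53  -0.85 200.29 204.26]
tip [199.5 201.5]
```

send_rows --pt "0.36 0 0 0 0 0 0" --pt "0.36 0 0 0 0 0 0" --pt "0.36 0 0 -0.02 0 0 0" --pt "0.36 0 0 -0.04 0 0 0" --pt "0.36 0 0 -0.045 0 0 0" --pt "0.2 -0.015 -0.006 -0.035 0 0 0" --pt "-0.2 -0.025 -0.012 -0.008 0 0 0" --pt "-0.2 -0.025 -0.012 0 0 0 0" --pt "-0.2 -0.025 -0.012 0 0 0 0" --pt "-0.2 -0.022 -0.008 0 0 0 0"

```text
time_s: 29.0
eef_pos: [584.3, -48.3, 290.5]
ee_rot: [0.0, 0.138, 0.99, -0.0]
force: [0.8, -0.0, 0.2]
grip_width: 0.602
grip_force: 0.0
```

```bash
python3 o.py | head -3; python3 g.py 0 2.26 211.8; python3 - <<'E'
import cv2
i=cv2.imread('pics/side_sp.png'); cv2.imwrite('pics/sp2.png',cv2.resize(i[120:270,170:320],(600,600),interpolation=2))
E
```

```text
107 [187 198] [204 208]
img line [9.8000e-01 1.8000e-01 1.9490e+02 2.0307e+02]
tip [189.5 198.5]
t 29.05 eef [585.6 -49.7 289.8] stand [  2.97   0.72 289.85] yawerr [ 0.001  1.    -0.   ] w 0.5994 gf 0.0
F stand [ 1.06 -1.5  -0.79] M [-0.    -0.011  0.029]
tool shift [ 3.   1.6 78. ]
```

View pics/sp2.png

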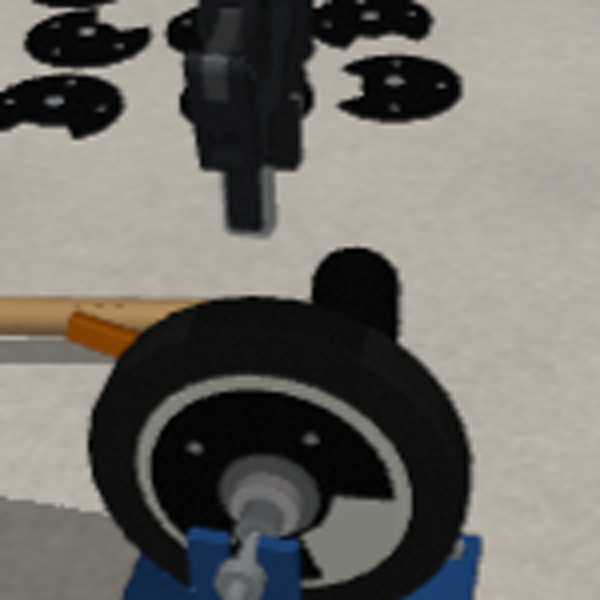

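The spanner now lies low at about (100,335) and is free of the fingers. I straddle the tyre again.

send_rows --pt "-0.2 0 0 0.01 0 0 0" --pt "-0.2 0 0 0.015 0 0 0" --pt "-0.2 0 0 0.015 0 0 0" --pt "-0.2 0 0 0.01 0 0 0" --pt "-0.2 0 0 0.01 0 0 0" --pt "-0.2 0 0 0.008 0 0 0" --pt "-0.2 0 0 0.006 0 0 0" --pt "-0.2 0 0 0.004 0 0 0" --pt "-0.2 0 0 0 0 0 0" --pt "-0.2 0 0 0 0 0 0"

```text
time_s: 30.3
eef_pos: [583.7, -47.5, 212.7]
ee_rot: [0.0, 0.138, 0.99, -0.0]
force: [-0.2, -0.3, -0.1]
grip_width: 0.602
grip_force: 0.0
```

```bash
python3 g.py 0 12.5 211.8
```

```text
t 30.3 eef [583.7 -47.5 212.7] stand [  0.62   2.31 212.7 ] yawerr [-0.  1. -0.] w 0.6023 gf 0.0
F stand [-0.11 -0.39 -0.09] M [0.019 0.019 0.006]
tool shift [ 0.6 10.2  0.9]
```

send_rows --pt "-0.2 0.0006 0.003 0.0009 0 0 0" --pt "-0.2 0 0.003 0 0 0 0" --pt "-0.2 0 0.002 0 0 0 0" --pt "-0.2 0 0.001 0 0 0 0" --pt "-0.2 0 0.0005 0 0 0 0" --pt "-0.2 0 0.0003 0 0 0 0" --pt "-0.2 0 0.0002 0 0 0 0" --pt "-0.2 0 0 0 0 0 0" --pt "-0.2 0 0 0 0 0 0" --pt "-0.2 0 0 0 0 0 0"

```text
time_s: 31.55
eef_pos: [585.8, -37.7, 211.5]
ee_rot: [-0.0, 0.138, 0.99, -0.0]
force: [0.2, 0.9, 0.3]
grip_width: 0.6
grip_force: 0.0
```

```bash
python3 g.py
```

```text
t 31.55 eef [585.8 -37.7 211.5] stand [-1.2000e-01  1.2310e+01  2.1151e+02] yawerr [-0.  1. -0.] w 0.6005 gf 0.0
F stand [-0.02  0.9   0.27] M [-0.073 -0.022  0.004]
```

send_rows --pt "-0.2 0 0.0002 0 0 0 0" --pt "-0.2 0 0.0002 0 0 0 0" --pt "-0.2 0 0.0001 0 0 0 0" --pt "-0.2 0 0.0001 0 0 0 0" --pt "-0.2 0 0 0 0 0 0" --pt "-0.2 0 0 0 0 0 0" --pt "-0.2 0 0 0 0 0 0" --pt "-0.2 0 0 0 0 0 0" --pt "-0.2 0 0 0 0 0 0" --pt "-0.2 0 0 0 0 0 0"

```text
time_s: 32.8
eef_pos: [585.9, -37.1, 211.5]
ee_rot: [0.0, 0.138, 0.99, -0.0]
force: [0.3, -1.4, 0.6]
grip_width: 0.599
grip_force: 0.2
```

```bash
python3 g.py
```

```text
t 32.8 eef [585.9 -37.1 211.5] stand [-9.0000e-02  1.2920e+01  2.1153e+02] yawerr [-0.  1. -0.] w 0.5988 gf 0.20355951972305775
F stand [ 0.71 -1.22  0.62] M [-0.088  0.043  0.023]
```

send_rows --pt "-0.2 0 0.0002 0 0 0 0" --pt "-0.2 0 0.0001 0 0 0 0" --pt "-0.2 0 0.0001 0 0 0 0" --pt "-0.2 0 0.0001 0 0 0 0" --pt "-0.2 0 0 0 0 0 0" --pt "-0.2 0 0 0 0 0 0" --pt "-0.2 0 0 0 0 0 0" --pt "-0.2 0 0 0 0 0 0" --pt "-0.2 0 0 0 0 0 0" --pt "-0.2 0 0 0 0 0 0"

```text
time_s: 34.05
eef_pos: [586.1, -36.7, 211.5]
ee_rot: [0.0, 0.138, 0.99, -0.0]
force: [-0.5, -2.6, 1.9]
grip_width: 0.596
grip_force: 1.2
```

```bash
python3 g.py
```

```text
t 34.05 eef [586.1 -36.7 211.5] stand [-8.0000e-02  1.3380e+01  2.1154e+02] yawerr [-0.  1. -0.] w 0.5958 gf 1.2262974679470062
F stand [ 0.2  -2.69  1.94] M [-0.429  0.042 -0.011]
```

send_rows --pt "-0.2 0 0.0002 0 0 0 0" --pt "-0.2 0 0.0002 0 0 0 0" --pt "-0.2 0 0.0001 0 0 0 0" --pt "-0.2 0 0 0 0 0 0" --pt "-0.2 0 0 0 0 0 0" --pt "-0.2 0 0 0 0 0 0" --pt "-0.2 0 0 0 0 0 0" --pt "-0.2 0 0 0 0 0 0" --pt "-0.2 0 0 0 0 0 0" --pt "-0.2 0 0 0 0 0 0"

```text
time_s: 35.3
eef_pos: [586.2, -36.2, 211.6]
ee_rot: [0.0, 0.138, 0.99, -0.0]
force: [-0.7, -4.1, 4.4]
grip_width: 0.604
grip_force: 2.4
```

```bash
python3 g.py
```

```text
t 35.3 eef [586.2 -36.2 211.6] stand [-6.0000e-02  1.3870e+01  2.1157e+02] yawerr [-0.  1. -0.] w 0.6045 gf 2.364645302295685
F stand [ 0.41 -4.16  4.4 ] M [-0.852  0.084 -0.003]
```

send_rows --pt "-0.2 0 -0.002 0 0 0 0" --pt "-0.2 0 -0.006 0 0 0 0" --pt "-0.2 0 -0.006 0 0 0 0" --pt "-0.2 0 -0.005 0 0 0 0" --pt "-0.2 0 -0.002 0 0 0 0" --pt "-0.2 0 -0.0006 0 0 0 0" --pt "-0.2 0 -0.0003 0 0 0 0" --pt "-0.2 0 -0.0003 0 0 0 0" --pt "-0.2 0 0 0 0 0 0" --pt "-0.2 0 0 0 0 0 0"

```text
time_s: 36.55
eef_pos: [580.2, -57.5, 211.5]
ee_rot: [-0.0, 0.138, 0.99, -0.0]
force: [-0.0, -0.4, -0.3]
grip_width: 0.598
grip_force: 0.0
```

```bash
python3 g.py
```

```text
t 36.55 eef [580.2 -57.5 211.5] stand [-1.0000e-01 -8.2400e+00  2.1149e+02] yawerr [-0.  1. -0.] w 0.598 gf 0.0
F stand [ 0.09 -0.41 -0.34] M [ 0.007 -0.031  0.026]
```

Not touching yet, as expected. I take 0.7 mm more.

send_rows --pt "-0.2 0 -0.0002 0 0 0 0" --pt "-0.2 0 -0.0002 0 0 0 0" --pt "-0.2 0 -0.0002 0 0 0 0" --pt "-0.2 0 -0.0001 0 0 0 0" --pt "-0.2 0 0 0 0 0 0" --pt "-0.2 0 0 0 0 0 0" --pt "-0.2 0 0 0 0 0 0" --pt "-0.2 0 0 0 0 0 0" --pt "-0.2 0 0 0 0 0 0" --pt "-0.2 0 0 0 0 0 0"

```text
time_s: 37.8
eef_pos: [580.0, -58.2, 211.5]
ee_rot: [0.0, 0.138, 0.99, 0.0]
force: [0.7, 2.8, 1.6]
grip_width: 0.603
grip_force: 1.2
```

```bash
python3 g.py
```

```text
t 37.8 eef [580.  -58.2 211.5] stand [-9.0000e-02 -8.9700e+00  2.1155e+02] yawerr [-0.  1.  0.] w 0.6027 gf 1.2165793776512146
F stand [-0.04  2.86  1.65] M [ 0.425  0.079 -0.008]
```

The wheel is stiff and symmetrical, with no free travel. I finish the push the same way.

send_rows --pt "-0.2 0 -0.0002 0 0 0 0" --pt "-0.2 0 -0.0002 0 0 0 0" --pt "-0.2 0 -0.0001 0 0 0 0" --pt "-0.2 0 0 0 0 0 0" --pt "-0.2 0 0 0 0 0 0" --pt "-0.2 0 0 0 0 0 0" --pt "-0.2 0 0 0 0 0 0" --pt "-0.2 0 0 0 0 0 0" --pt "-0.2 0 0 0 0 0 0" --pt "-0.2 0 0 0 0 0 0"

```text
time_s: 39.05
eef_pos: [579.8, -58.7, 211.6]
ee_rot: [0.0, 0.138, 0.99, 0.0]
force: [1.1, 4.8, 3.7]
grip_width: 0.596
grip_force: 2.3
```

```bash
python3 g.py
```

```text
t 39.05 eef [579.8 -58.7 211.6] stand [-7.0000e-02 -9.4400e+00  2.1159e+02] yawerr [-0.  1.  0.] w 0.596 gf 2.2545263171195984
F stand [-0.27  4.88  3.7 ] M [ 0.871  0.067 -0.022]
```

send_rows --pt "-0.2 0 0.003 0 0 0 0" --pt "-0.2 0 0.005 0 0 0 0" --pt "-0.2 0 0.0035 0 0 0 0" --pt "-0.2 0 0 0 0 0 0" --pt "-0.2 0 0 -0.015 0 0 0" --pt "-0.2 0 0 -0.025 0 0 0" --pt "-0.2 0 0 -0.03 0 0 0" --pt "-0.2 0 0 -0.02 0 0 0" --pt "-0.2 0 0 0 0 0 0" --pt "-0.2 0 0 0 0 0 0"

```text
time_s: 40.3
eef_pos: [582.7, -47.6, 300.8]
ee_rot: [-0.001, 0.138, 0.99, 0.0]
force: [0.4, 0.3, -0.8]
grip_width: 0.599
grip_force: 0.0
```

```bash
python3 g.py; python3 o.py | head -3; python3 -c "
from rig import ctrl
print(ctrl.finish_job())"
```

```text
t 40.3 eef [582.7 -47.6 300.8] stand [ -0.36   1.96 300.83] yawerr [-0.  1. -0.] w 0.5989 gf 0.0
F stand [ 0.32  0.38 -0.8 ] M [-0.001  0.029 -0.012]
109 [187 198] [204 208]
img line [  0.97   0.25 194.62 202.93]
tip [189.  198.5]
the job is handed in; nothing more can be done
None
```

The job is handed in at about 40 s: play felt on both sides (about 0.03 rad each way), spanner drawn down 0.88 rad to roughly 0.1–0.14 rad past where the play vanishes (an estimate from the rocking) and let go, and the wheel rocked again at about 4–5 N each way with no knock.

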